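# Clamp the board carriage and probe the empty footprint with test tweezers

## Robot

A 6-joint arm with a two-finger parallel gripper is mounted at the origin on the work surface. World frame = base frame: x ahead of the robot, y to its left, z up, the work surface at z = 0. Lengths are in m, angles in rad, forces in N, time in s.
With the tool pointing down it reaches from about 0.3 to 0.75 m from the base axis. Payload 8.5 kg.
Tool frame: the origin (TCP) lies on the centre line of the jaws, within the pads' length; the fingertips stand 8 mm ahead of it and the grasp point (between the pads) lies 11 mm behind it (manip.tcp_to_tips is the distance from the TCP to the fingertips, in m); z points along the fingers, y is the line along which they close (so a half turn about z gives the same grasp; the last joint's range is limited). The gripper opens to 88 mm and grips with 3 to 60 N. Pads are 18 mm wide; open, the fingers measure 123 mm over their backs; the gripper's body (75 mm by 187 mm) begins 45 mm behind the grasp point.
Start: joints at [-1.523, 0.381, 1.297, -0, 1.464, -0.215], TCP at [0.143, -0.531, 0.247] pointing down, gripper open.
Joint ranges: [-3.11, 3.11], [-0.89, 2.33], [0.22, 2.48], [-1.42, 4.56], [0.17, 2.85], [-2.88, 2.88]. Speed limits (rad/s): [2.39, 2.39, 3.14, 3.14, 3.14, 3.14].

## Interface

Orientations are given as a unit quaternion [w, x, y, z].
In Python, from workcell import manip gives the robot as it stands.
- The arm moves only by the tool servo_tool, never from a script. Its argument "increments" is a list of rows, each a list of 5 numbers: the shift along the tool's x, y, z in m, then the turn about the tool's z in degrees, then the finger opening in m, from 0 to 0.0881. In form: [[x, y, z, spin, gripper], ...]. A call has 1 to 20 rows; each row shifts and turns the commanded pose from where the row before left it, along the tool's axes as they then stand; what a row does not reach is not made up. A row lasts 1/12 s, in which the tool goes at most 41.7 mm and 7.16 degrees, less where a joint would pass 70% of its speed; a pose out of reach is approached as far as the arm can. A call is refused whole if a number of a shift passes 0.0417 or a number of a turn 7.16, either way. A call with a gripper value outside its range is refused whole. The fingers move at their own pace and stop on an object; "newtons" is the grip in N (left out, the last holds). Time passes only in rows, so rows that do not move let the fingers close. It gives the time, the measured TCP pose, the force, the opening and the grip force at its end, in the units of the state.
- manip.read_state(): the state, without advancing time (a new reading comes with each control period).
- manip.get_image(name): name is "side" or "top" or "wrist"; returns (picture, depth): 420x560x3 uint8, red, green, blue; 420x560 float32, m along the optical axis (not along the pixel's ray), 0 where there is no reading.
- manip.camera_params(name): a dict with "fx", "fy", "cx", "cy" (pixels), "cam_to_world" (4x4, takes a point from camera to world coordinates). Camera axes: x right, y down, z forward; pixel columns grow to the right and rows downward; lengths in m; the calibration is good to about 2 mm. A picture is of the moment at which its call begins: read the wrist's pose just before it. camera_params takes no time and is no camera call; for the wrist camera it gives the pose at the moment of the call.
- manip.sign_off(): hands the job in; it is judged then, once.
The state is a dict: "time": time; "joints": joint angles; "joint_vel": joint speeds; "joint_torque": joint torques, N m; "tcp_pos": TCP position; "tcp_rot": TCP orientation; "ft_force": force on the tool from outside, world axes, zero at the start; "ft_torque": the same for the moment, N m; "grip_width": finger opening in m; "grasp_force": force on a finger pad.
Only numpy, scipy, OpenCV 4.12 (cv2) and the standard library are available. Lean on these libraries where they do the work, as an engineer would, in place of code of your own. Each camera call takes 0.05 s, during which the arm holds its last target. There are 200 camera calls.

## Task

Turn the T-handle clamp on the board holder clockwise until it is tight, so that the carriage is locked where it stands. Then take the test tweezers off their rest, squeeze them until the tip gap equals the spacing of the two bare pads in the white outline on the board, and set one tip lightly on the middle of each pad. Finish there, still holding the tweezers with the gap steady and both tips resting on the pads, and leave the other things on the bench alone.

Things in the scene. Friction and masses are not known exactly. Their poses are not given: they have to be found in the camera images.
- holder: Board holder fixed to the bench: aluminium rail 320 mm long, 40 mm wide, its top 25 mm above the bench, on two dark feet. Origin on the bench under the middle of the rail; y along the rail. A carriage plate (60 x 170 mm) slides along the rail and carries the circuit board and, beyond the board's +y edge, the clamp with its black T-handle.
- carriage: Carriage plate on the rail, 60 mm (x) by 170 mm (y), 8 mm thick, with the board and the clamp on it; origin at the centre of the plate's underside, 26 mm above the bench; axes parallel to the holder's. It slides along y up to 50 mm either side of the rail's middle: about 1.2 N moves it while the clamp is loose; tight, the clamp holds it against a push of several newtons.
- board (a point): Centre of the top face (46 mm above the bench) of the dark green circuit board, 90 mm (x) by 110 mm (y), 2 mm thick, screwed on the carriage 27 mm from its middle towards -y; axes as the carriage's. The empty footprint lies 14 mm from the board's centre towards -x. Fitted parts are at most 9 mm tall, on the +x half; the -x half is bare.
- pad_left (a point): Middle of one of the two bare tinned pads (10 mm along the board's x, 7 mm along its y) on the board's top face, 46 mm above the bench, at x -14, y +9 mm from the board's centre. The pads lie 18 mm apart, centre to centre, along the board's y, inside a white outline of 20 x 29 mm. Axes as the board's.
- pad_right (a point): middle of the other bare pad, at x -14, y -9 mm from the board's centre.
- clamp_grip (a point): Middle of the clamp's black T-handle, on its upright turning axis, 68 mm above the bench, 85 mm from the board's centre along the board's +y. The handle is a bar 46 mm long (this point's x axis), 9 mm thick (its y axis) and 20 mm tall (58 to 78 mm above the bench).
- clamp (a joint): Turn of the clamp handle (rad, grows clockwise seen from above). At 0 the bar lies across the rail; it starts loose between 0 and 0.3, its pad meets the rail at about 0.65, it counts as tight from 1.05 on, and a stop ends it at 1.35, nearly along the rail. Turning takes about 0.15 N m, rising to 0.3 N m at the stop; it stays where it is left.
- tweezers: Test tweezers, 162 mm long, about 50 g, balanced just in front of the grips, level on their rest. Origin on the midline, midway between the two black finger grips, at mid height of the blades (38 mm above the bench on the rest); x to the tips, z up, blades open along y. Dark rear body with display: x -95 to -57, 22 wide, 13 tall. Steel blades 10 mm tall, hinged at x -87, y +-4 mm.
- blade_left (a joint): Inward swing of the left (+y) blade (rad; the right one swings alike). 0 free: tip gap 34 mm; 0.052: tip gap 18 mm; 0.095 fully squeezed: 5 mm. Grips at x -22 to 22 mm, 14 mm tall, flat outer faces: about 33 mm apart when free, 24 mm apart and parallel at the 18 mm gap. The gap changes 1.75 times as much as the grip width. Spring: about 6.5 N on the grips at 18 mm.
- tip_left (a point): Lowest point of the left (+y) tip, 3 mm thick. The blade ends are bent down: the tips lie 66 mm in front of the tweezers' origin and 24 mm below it. The gap is measured between the two tip points.
- tip_right (a point): lowest point of the right (-y) tip.
- rest: White tweezers rest fixed to the bench, base 146 x 52 x 6 mm. Origin on the bench under the tweezers' origin, x to the tips. Two saddles: under the blades at x 38 to 44 mm (top 33 mm above the bench, ears to 39 mm at 20 to 24 mm either side), under the rear body at x -86 to -74 mm (top 31.5 mm, ears to 38 mm). Between them the grips are free.
- solder_spool: bystander: solder spool standing on end, 60 mm across, 42 mm tall; origin at the centre of its underside
- meter: bystander: hand multimeter lying on its back, 75 x 150 x 34 mm; origin at the centre of its underside
- parts_box: bystander: open parts box with compartments, 85 x 120 x 28 mm; origin at the centre of its underside
Things that resemble listed ones, but are neither listed nor needed, are in the scene too. What is shaped like the tweezers but red is not meant. Leave any purple look-alike of the rest alone.

How it is judged:
By the outcome, as a careful person would: the job done as asked, in the order asked, and still so for the second after the job is handed in, while the arm keeps its last pose, push and grip.
It also fails if it takes over 51 s, if anything falls off the work surface, if the arm or the gripper's body presses on something with over 40 N, if the wrist force passes 120 N, or if a joint passes its speed limit or range.

## Working session

There is one attempt and no reset: what is moved stays moved. The work goes in short steps, Python scripts to look and compute and a tool call to move; the robot and the scene stay as the last step left them, time stands still between calls to the robot, and variables do not carry over. Pictures are saved under pics/ and viewed, at most 10 in all, crops included, and the job is handed in when it is done.

Besides the shell and the picture viewer there is one more tool, called after "Call:" in YAML: its name, and indented under it one key for each argument. servo_tool: Moves the arm, as the interface text tells. Its arguments: {"type":"object","properties":{"increments":{"type":"array"},"newtons":{"type":"number"}},"required":["increments"]}

```bash
ls; mkdir -p pics; cat > h.py <<'E'
import numpy as np, cv2
from workcell import manip
def px(name,pts,z=None,depth=None,P=None):
    "pixels (u,v) -> world, on plane z or by depth image"
    P=P or manip.camera_params(name); T=np.array(P["cam_to_world"]); out=[]
    for u,v in pts:
        d=np.array([(u-P["cx"])/P["fx"],(v-P["cy"])/P["fy"],1.])
        if z is not None:
            w=T[:3,:3]@d; s=(z-T[2,3])/w[2]
        else: s=np.median(depth[int(v)-1:int(v)+2,int(u)-1:int(u)+2])
        out.append(T[:3,:3]@(d*s)+T[:3,3])
    return np.array(out)
def save(n,im): cv2.imwrite(f"pics/{n}.png",cv2.cvtColor(im,cv2.COLOR_RGB2BGR))
E
python3 - <<'E'
from h import *
im,d=manip.get_image("top"); save("top0",im); np.savez("top0.npz",im=im,d=d)
im,d=manip.get_image("side"); save("side0",im)
s=manip.read_state(); print(s["time"],s["tcp_pos"],s["tcp_rot"],s["grip_width"])
P=manip.camera_params("top"); print(P)
E
```

```text
pics
0.1 [ 0.14284107 -0.53089157  0.24623639] [-6.07899451e-04  9.91381552e-01  1.31004756e-01  4.44242522e-05] 0.08827714714996783
{'fx': 453.732909932573, 'fy': 453.732909932573, 'cx': 279.88200518544573, 'cy': 208.1912765589751, 'cam_to_world': array([[ 0.00700052, -0.98790493,  0.15490272,  0.35857905],
       [-0.99988438, -0.00900652, -0.01225206,  0.02360009],
       [ 0.013499  , -0.15479904, -0.98785375,  1.1218657 ],
       [ 0.        ,  0.        ,  0.        ,  1.        ]])}
```

View pics/top0.png

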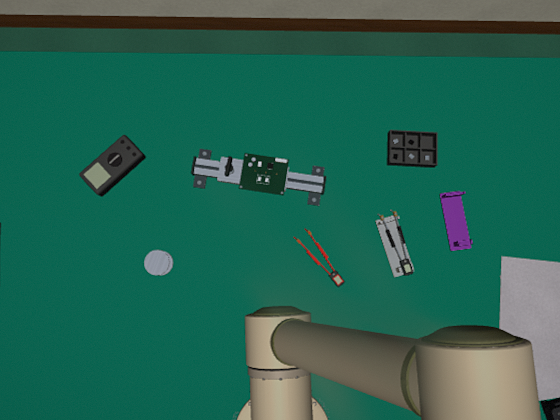

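The top view shows these candidates:
- **Tweezers:** dark ones on the white rest at (398,244), which I want. The red ones at (320,258) are the decoy.
- **Rest:** white at (395,245), with the purple look-alike at (455,220).
- **Holder:** board at (264,173), and the black T-handle at (229,166).

I'll check these in an enlarged crop.

```bash
python3 - <<'E'
from h import *
f=np.load("top0.npz"); im=f["im"]
a=cv2.resize(im[140:210,185:335],None,fx=5,fy=5,interpolation=cv2.INTER_CUBIC)
b=cv2.resize(im[200:285,365:425],None,fx=5,fy=5,interpolation=cv2.INTER_CUBIC)
save("cropA",a); 
b=cv2.rotate(b,cv2.ROTATE_90_CLOCKWISE)
c=np.zeros((a.shape[0]+b.shape[0]-0,750,3),np.uint8)[:600]
h=a[:300]; c[:300]=h; c[300:300+b.shape[0],:b.shape[1]]=b[:300]
save("crop",c)
E
```

```text
(no output)
```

View pics/crop.png

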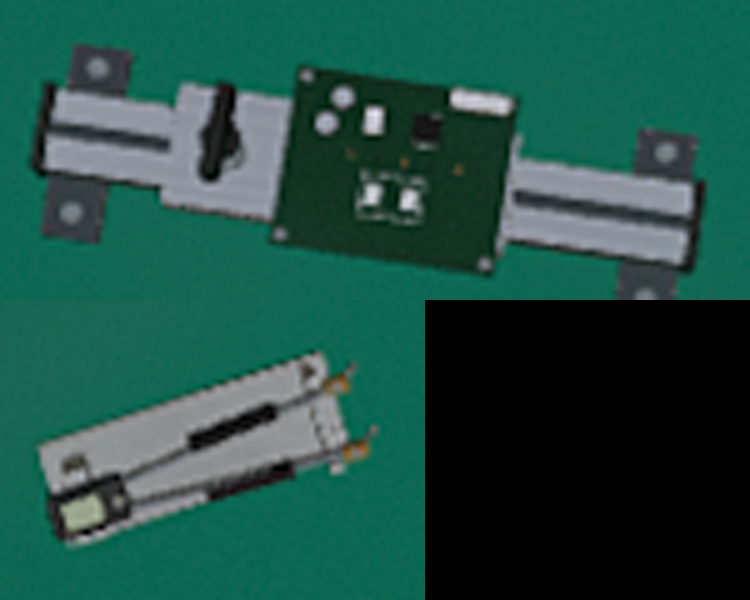

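The crop shows the T-handle with ends near (230,157) and (226,175), so it's loose. The pads are at about (259,178.5) and (266.5,179.5), and the board centre is about (264,173.5). The dark tweezers with brass-coloured tips lie on the white rest. Next I'll work out coarse positions.

```bash
python3 - <<'E'
from h import *
np.set_printoptions(precision=4,suppress=True)
A=lambda pts:[((x+.5)/5-.5+185,(y+.5)/5-.5+140) for x,y in pts]
co=px("top",A([(300,67),(517,95),(493,272),(272,242)]),z=.046); print(co,co.mean(0)); 
print([np.linalg.norm(co[i]-co[(i+1)%4]) for i in range(4)])
print("pads",px("top",A([(374,194),(409,200)]),z=.046))
print("handle",px("top",A([(226,85),(208,178)]),z=.078))
# rotated b: rotated (x',y')-> orig: x=y', y=H-1-x', H=425
B=lambda pts:[((y-300+.5)/5-.5+365,(424-x+.5)/5-.5+200) for x,y in pts]
t=px("top",B([(193,437),(275,412),(212,492),(293,466),(350,370),(373,432),(58,510),(125,495)]),z=.04); print("tw",t)
s=manip.read_state(); P=manip.camera_params("wrist"); T=np.array(P["cam_to_world"])
from scipy.spatial.transform import Rotation as R
q=s["tcp_rot"]; Rt=R.from_quat([q[1],q[2],q[3],q[0]]).as_matrix()
print(Rt,"cam in tool",Rt.T@(T[:3,3]-s["tcp_pos"]),Rt.T@T[:3,:3],P["fx"],P["cx"],P["cy"])
E
```

```text
[[ 0.663   0.0975  0.046 ]
 [ 0.6501 -0.0087  0.046 ]
 [ 0.562   0.0025  0.046 ]
 [ 0.5757  0.1093  0.046 ]] [0.6127 0.0501 0.046 ]
[np.float64(0.10696140148210333), np.float64(0.08878050939987413), np.float64(0.10768514469892138), np.float64(0.08812131765882954)]
pads [[0.5999 0.0604 0.046 ]
 [0.5971 0.0434 0.046 ]]
handle [[0.6448 0.1301 0.078 ]
 [0.5997 0.1375 0.078 ]]
tw [[ 0.4397 -0.2585  0.04  ]
 [ 0.479  -0.2477  0.04  ]
 [ 0.449  -0.2852  0.04  ]
 [ 0.4879 -0.274   0.04  ]
 [ 0.5152 -0.2284  0.04  ]
 [ 0.5267 -0.2588  0.04  ]
 [ 0.376  -0.2912  0.04  ]
 [ 0.4075 -0.2852  0.04  ]]
[[ 0.9657  0.2598 -0.0001]
 [ 0.2598 -0.9657  0.0012]
 [ 0.0002 -0.0012 -1.    ]] cam in tool [ 0.0847  0.0004 -0.1386] [[ 0.0003 -0.9472 -0.3205]
 [ 1.      0.0006 -0.001 ]
 [ 0.0011 -0.3205  0.9472]] 301.84131404899153 280.3296207761899 211.8695703109424
```

Call:
servo_tool:
  increments:
    - [0.03,-0.0245,0.0036,0,0.0881]
    - [0.03,-0.0245,0.0036,0,0.0881]
    - [0.03,-0.0245,0.0036,0,0.0881]
    - [0.03,-0.0245,0.0036,0,0.0881]
    - [0.03,-0.0245,0.0036,0,0.0881]
    - [0.03,-0.0245,0.0036,0,0.0881]
    - [0.03,-0.0245,0.0036,0,0.0881]
    - [0.03,-0.0245,0.0036,0,0.0881]
    - [0.03,-0.0245,0.0036,0,0.0881]
    - [0.03,-0.0245,0.0036,0,0.0881]
    - [0.03,-0.0245,0.0036,0,0.0881]
    - [0.03,-0.0245,0.0036,0,0.0881]
    - [0.03,-0.0245,0.0036,0,0.0881]
    - [0.03,-0.0245,0.0036,0,0.0881]
    - [0.03,-0.0245,0.0036,0,0.0881]
    - [0.03,-0.0245,0.0036,0,0.0881]
    - [0.03,-0.0245,0.0036,0,0.0881]
    - [0.03,-0.0245,0.0036,0,0.0881]
    - [0.03,-0.0245,0.0036,0,0.0881]
    - [0.03,-0.0245,0.0036,0,0.0881]

```text
time: 1.77
tcp_pos: [0.5956, 0.0999, 0.1742]
tcp_rot: [-0.0, 0.991, 0.131, -0.0]
ft_force: [1.3, -0.6, 0.2]
grip_width: 0.0882
grasp_force: 0.0
```

Call:
servo_tool:
  increments:
    - [0.018,-0.0137,0.002,0,0.0881]
    - [0.018,-0.0137,0.002,0,0.0881]
    - [0,0,0,-7.1,0.06]
    - [0,0,0,-7.1,0.06]
    - [0,0,0,-7.1,0.06]
    - [0,0,0,-7.1,0.06]
    - [0,0,0,-7.1,0.06]
    - [0,0,0,-7.1,0.06]
    - [0,0,0,-7.1,0.06]
    - [0,0,0,-7.1,0.06]
    - [0,0,0,-7.1,0.06]
    - [0,0,0,-7.1,0.06]
    - [0,0,0,-7.1,0.06]
    - [0,0,0,-7.1,0.06]
    - [0,0,0,-7.1,0.06]
    - [0,0,0,-7.1,0.06]
    - [0,0,0,-7.1,0.06]
    - [0,0,0,-7.1,0.06]
    - [0,0,0,-7.1,0.06]
    - [0,0,0,-7.1,0.06]

```text
time: 3.43
tcp_pos: [0.6224, 0.1338, 0.1703]
tcp_rot: [-0.0, 0.316, 0.949, -0.0]
ft_force: [-0.8, 0.8, -0.5]
grip_width: 0.06
grasp_force: 0.0
```

Call:
servo_tool:
  increments:
    - [0,0,0.01,-7,0.06]
    - [0,0,0.01,-7,0.06]
    - [0,0,0.01,-7,0.06]
    - [0,0,0.01,-6,0.06]
    - [0,0,0,0,0.06]

```text
time: 3.85
tcp_pos: [0.6216, 0.1337, 0.1284]
tcp_rot: [-0.002, 0.087, 0.996, -0.0]
ft_force: [0.1, 0.2, -0.1]
grip_width: 0.0599
grasp_force: 0.0
```

```bash
python3 - <<'E'
from h import *
np.set_printoptions(precision=4,suppress=True)
s=manip.read_state(); P=manip.camera_params("wrist"); im,d=manip.get_image("wrist"); np.savez("w1.npz",im=im,d=d,P=P)
print(s["time"],s["tcp_pos"],s["tcp_rot"],s["joints"],s["ft_force"]); save("w1",im)
E
```

```text
3.85 [0.6216 0.1337 0.1284] [-0.0022  0.0866  0.9962 -0.0003] [ 0.026   0.629   1.2152 -0.0001  1.3017 -1.3714] [ 0.1086  0.1873 -0.1025]
```

View pics/w1.png

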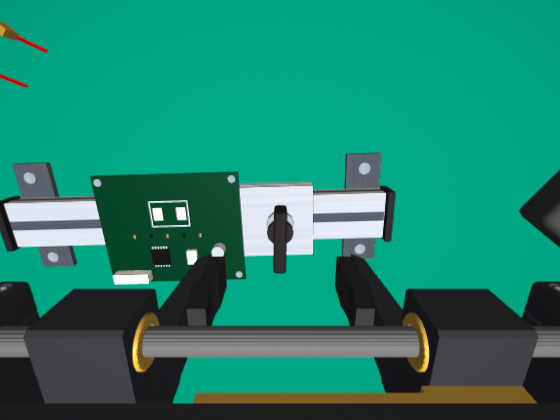

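The wrist view shows the T-handle at about (280,240), centred between the fingers. The pads are at (158,214) and (181,214), and the red decoy's tips are at the upper left. I'll measure the handle top and pads from depth.

```bash
cat >> h.py <<'E'
def cloud(d,P):
    T=np.array(P["cam_to_world"]); v,u=np.mgrid[:d.shape[0],:d.shape[1]]
    c=np.stack([(u-P["cx"])/P["fx"]*d,(v-P["cy"])/P["fy"]*d,d],-1)
    return c@T[:3,:3].T+T[:3,3]
def rect(p):
    (c,wh,a)=cv2.minAreaRect((p[:,:2]*1e4).astype(np.float32)); return np.array(c)/1e4,np.array(wh)/1e4,a
E
python3 - <<'E'
from h import *
np.set_printoptions(precision=4,suppress=True)
f=np.load("w1.npz",allow_pickle=True); im,d,P=f["im"],f["d"],f["P"].item()
W=cloud(d,P)
m=(abs(W[...,2]-.078)<.003)&(np.hypot(W[...,0]-.622,W[...,1]-.134)<.035)&(d>0)
print(m.sum(),rect(W[m]),W[m].mean(0)); v,u=np.where(m); print(u.min(),u.max(),v.min(),v.max())
# pads: bright, in board area
g=im.min(-1); b=(abs(W[...,2]-.046)<.004)&(g>180)
n,l,st,ce=cv2.connectedComponentsWithStats(b.astype(np.uint8))
for i in range(1,n):
    if st[i,4]>20: p=px("wrist",[ce[i]],z=.046,P=P)[0]; print(st[i],ce[i],p,rect(W[l==i]))
gr=(abs(W[...,2]-.046)<.004)&(im[...,1]>im[...,0]+15)&(im[...,1]<110)
l=cv2.connectedComponentsWithStats(gr.astype(np.uint8)); k=1+np.argmax(l[2][1:,4]); print(rect(W[l[1]==k]))
E
```

```text
778 (array([0.6255, 0.1331]), array([0.0084, 0.0458]), 79.81121826171875) [0.624  0.1332 0.0782]
274 286 211 272
[149 201  23   7  39] [157.6667 201.7949] [0.5895 0.0444 0.046 ] (array([0.5891, 0.0458]), array([0.0044, 0.0179]), 5.33236837387085)
[176 207  10  13 116] [180.6293 212.9138] [0.6011 0.0593 0.046 ] (array([0.6011, 0.0593]), array([0.0074, 0.0106]), 76.72178649902344)
[153 208  10  13 116] [157.4914 213.8966] [0.5988 0.0414 0.046 ] (array([0.5988, 0.0417]), array([0.0069, 0.0111]), 74.39904022216797)
[170 219  20   8  33] [181.9394 224.5758] [0.6107 0.0576 0.046 ] (array([0.6105, 0.0569]), array([0.005 , 0.0161]), 7.935718536376953)
(array([0.6138, 0.0485]), array([0.1107, 0.0908]), 81.88923645019531)
```

```bash
python3 - <<'E'
from h import *
from scipy.spatial.transform import Rotation as R
np.set_printoptions(precision=4,suppress=True)
f=np.load("w1.npz",allow_pickle=True); im,d,P=f["im"],f["d"],f["P"].item()
W=cloud(d,P); s=manip.read_state(); q=s["tcp_rot"]; Rt=R.from_quat([q[1],q[2],q[3],q[0]]).as_matrix()
L=(W-s["tcp_pos"])@Rt
for sg in (1,-1):
    m=(d>0)&(L[...,2]>-.04)&(L[...,2]<.02)&(abs(L[...,0])<.03)&(sg*L[...,1]>.015)&(sg*L[...,1]<.07)
    p=L[m]; print(sg,m.sum(),p.min(0),p.max(0))
    for a in (-.03,-.02,-.01,0,.005):
        r=p[abs(p[:,2]-a)<.003]; print(a,len(r), r.min(0) if len(r) else'', r.max(0) if len(r) else'')
print("handle in tool", (np.array([.6252,.1331,.078])-s["tcp_pos"])@Rt)
E
```

```text
1 2985 [-0.0096  0.0298 -0.04  ] [0.0115 0.0475 0.0091]
-0.03 377 [-0.0057  0.0299 -0.033 ] [ 0.0112  0.0471 -0.027 ]
-0.02 365 [-0.0095  0.0312 -0.023 ] [ 0.0111  0.0459 -0.017 ]
-0.01 349 [-0.0096  0.0299 -0.013 ] [ 0.0112  0.0449 -0.007 ]
0 233 [-0.0093  0.03   -0.003 ] [0.0109 0.0442 0.0029]
0.005 196 [-0.0088  0.0299  0.002 ] [0.0108 0.0432 0.008 ]
-1 2976 [-0.01   -0.0473 -0.04  ] [ 0.011  -0.0294  0.0095]
-0.03 379 [-0.0056 -0.0462 -0.033 ] [ 0.0106 -0.0296 -0.0271]
-0.02 365 [-0.0096 -0.046  -0.023 ] [ 0.011  -0.0307 -0.017 ]
-0.01 344 [-0.01   -0.0447 -0.013 ] [ 0.0106 -0.0295 -0.007 ]
0 226 [-0.0092 -0.0434 -0.003 ] [ 0.0104 -0.0294  0.0029]
0.005 194 [-0.0098 -0.0428  0.002 ] [ 0.0105 -0.0295  0.008 ]
handle in tool [-0.0033 -0.      0.0517]
```

Call:
servo_tool:
  increments:
    - [-0.0033,0,0.006,0,0.035]
    - [0,0,0.008,0,0.03]
    - [0,0,0.008,0,0.03]
    - [0,0,0.008,0,0.03]
    - [0,0,0.008,0,0.03]
    - [0,0,0.008,0,0.03]
    - [0,0,0.007,0,0.03]
    - [0,0,0.005,0,0.03]
    - [0,0,0,0,0.03]
    - [0,0,0,0,0.03]

```text
time: 4.73
tcp_pos: [0.6259, 0.1332, 0.0726]
tcp_rot: [-0.0, 0.088, 0.996, -0.0]
ft_force: [0.1, 0.1, 0.1]
grip_width: 0.0299
grasp_force: 0.0
```

```bash
python3 - <<'E'
from h import *
np.set_printoptions(precision=4,suppress=True)
s=manip.read_state(); P=manip.camera_params("wrist"); im,d=manip.get_image("wrist"); np.savez("w2.npz",im=im,d=d,P=P)
save("w2",im); W=cloud(d,P)
m=(abs(W[...,2]-.078)<.003)&(np.hypot(W[...,0]-.625,W[...,1]-.133)<.03)&(im.max(-1)<90)&(d>0)
from scipy.spatial.transform import Rotation as R
q=s["tcp_rot"]; Rt=R.from_quat([q[1],q[2],q[3],q[0]]).as_matrix()
print(s["tcp_pos"],q,m.sum(),rect(W[m]));L=((W-s["tcp_pos"])@Rt)
print(L[m].min(0),L[m].max(0))
p=(W[m][:,:2]-W[m][:,:2].mean(0)); e=np.linalg.eigh(p.T@p)[1][:,1]; print(np.degrees(np.arctan2(e[1],e[0])))
E
```

```text
[0.6259 0.1332 0.0726] [-0.0001  0.0884  0.9961 -0.    ] 1773 (array([0.6206, 0.1367]), array([0.0446, 0.0454]), 28.19839859008789)
[-0.0225 -0.0288 -0.0084] [ 0.0234  0.0282 -0.0024]
167.4476964388238
```

Call:
servo_tool:
  increments:
    - [0,0,0.002,0,0.016]
    - [0,0,0,0,0.013]
    - [0,0,0,0,0.011]
    - [0,0,0,0,0.009]
    - [0,0,0,0,0.007]
    - [0,0,0,0,0.005]
    - [0,0,0,0,0.003]
    - [0,0,0,0,0.003]
  newtons: 35

```text
time: 5.45
tcp_pos: [0.6259, 0.1331, 0.0709]
tcp_rot: [0.0, 0.088, 0.996, -0.0]
ft_force: [-0.3, -1.1, 1.9]
grip_width: 0.0089
grasp_force: 35.0
```

Now I'm gripping the 9 mm bar, and I'll turn it clockwise by 66°.

Call:
servo_tool:
  increments:
    - [0,0,0,2,0.003]
    - [0,0,0,4,0.003]
    - [0,0,0,4,0.003]
    - [0,0,0,4,0.003]
    - [0,0,0,4,0.003]
    - [0,0,0,4,0.003]
    - [0,0,0,4,0.003]
    - [0,0,0,4,0.003]
    - [0,0,0,4,0.003]
    - [0,0,0,4,0.003]
    - [0,0,0,4,0.003]
    - [0,0,0,4,0.003]
    - [0,0,0,4,0.003]
    - [0,0,0,4,0.003]
    - [0,0,0,4,0.003]
    - [0,0,0,4,0.003]
    - [0,0,0,4,0.003]
    - [0,0,0,3,0.003]
    - [0,0,0,0,0.003]

```text
time: 7.03
tcp_pos: [0.6254, 0.1329, 0.071]
tcp_rot: [-0.0, 0.638, 0.77, -0.001]
ft_force: [-4.1, -3.2, 4.5]
grip_width: 0.0087
grasp_force: 35.0
```

Call:
servo_tool:
  increments:
    - [0,0,0,0,0.012]
    - [0,0,0,0,0.02]
    - [0,0,0,0,0.03]
    - [0,0,-0.005,0,0.03]
    - [0,0,-0.015,0,0.04]
    - [0,0,-0.02,0,0.05]
    - [0,0,-0.02,0,0.06]
    - [0,0,-0.02,0,0.06]
    - [0,0,-0.005,0,0.06]
    - [0,0,0,0,0.06]

```text
time: 7.87
tcp_pos: [0.6265, 0.1333, 0.1573]
tcp_rot: [0.001, 0.637, 0.771, 0.001]
ft_force: [-1.0, 0.8, 0.0]
grip_width: 0.06
grasp_force: 0.0
```

```bash
python3 - <<'E'
from h import *
np.set_printoptions(precision=4,suppress=True)
s=manip.read_state(); P=manip.camera_params("wrist"); im,d=manip.get_image("wrist"); np.savez("w3.npz",im=im,d=d,P=P)
save("w3",im); W=cloud(d,P); print(s["time"],s["tcp_pos"])
m=(abs(W[...,2]-.078)<.003)&(np.hypot(W[...,0]-.625,W[...,1]-.133)<.03)&(d>0)
print(m.sum(),rect(W[m]))
g=im.min(-1); b=(abs(W[...,2]-.046)<.004)&(g>180)
n,l,st,ce=cv2.connectedComponentsWithStats(b.astype(np.uint8))
for i in range(1,n):
    if st[i,4]>20: p=px("wrist",[ce[i]],z=.046,P=P)[0]; print(st[i],ce[i],p,rect(W[l==i]))
E
```

```text
7.8667 [0.6265 0.1333 0.1573]
668 (array([0.6261, 0.1345]), array([0.0088, 0.0461]), 11.12109375)
[233 274  11   9  71] [237.9437 278.1831] [0.6013 0.0604 0.046 ] (array([0.6013, 0.0609]), array([0.0075, 0.0094]), 83.71097564697266)
[228 290  11   8  67] [232.7313 293.7463] [0.5988 0.0425 0.046 ] (array([0.5991, 0.0427]), array([0.0095, 0.0086]), 6.387217044830322)
```

View pics/w3.png

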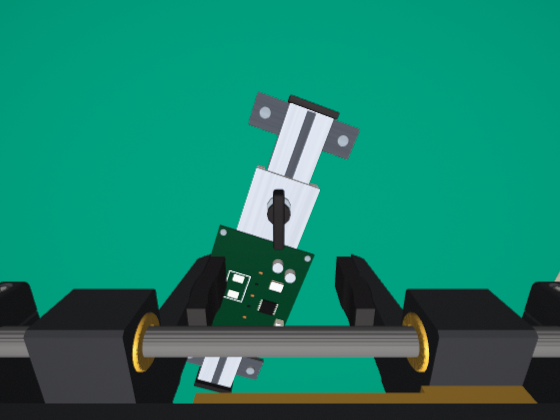

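The handle bar at (279,218) now lies nearly along the rail, about 1.25 rad from the holder's x axis, so it's tight. The pads haven't moved by more than about 1 mm. Next I'll go to the tweezers.

Call:
servo_tool:
  increments:
    - [-0.0303,-0.0195,0,0,0.06]
    - [-0.0303,-0.0195,0,0,0.06]
    - [-0.0303,-0.0195,0,0,0.06]
    - [-0.0303,-0.0195,0,0,0.06]
    - [-0.0303,-0.0195,0,0,0.06]
    - [-0.0303,-0.0195,0,0,0.06]
    - [-0.0303,-0.0195,0,0,0.06]
    - [-0.0303,-0.0195,0,0,0.06]
    - [-0.0303,-0.0195,0,0,0.06]
    - [-0.0303,-0.0195,0,0,0.06]
    - [-0.0303,-0.0195,0,0,0.06]
    - [-0.0303,-0.0195,0,0,0.06]
    - [0,0,0,7,0.06]
    - [0,0,0,7,0.06]
    - [0,0,0,7,0.06]
    - [0,0,0,7,0.06]
    - [0,0,0,7,0.06]
    - [0,0,0,7,0.06]
    - [0,0,0,7,0.06]
    - [0,0,0,7,0.06]

```text
time: 9.58
tcp_pos: [0.4641, -0.2676, 0.1542]
tcp_rot: [-0.001, 0.925, 0.379, -0.001]
ft_force: [0.3, -0.1, -0.1]
grip_width: 0.0599
grasp_force: 0.0
```

Call:
servo_tool:
  increments:
    - [0,0,0.005,7,0.06]
    - [0,0,0.008,7,0.06]
    - [0,0,0.008,7,0.06]
    - [0,0,0.005,7,0.06]
    - [0,0,0,1,0.06]
    - [0,0,0,0,0.06]

```text
time: 10.08
tcp_pos: [0.4642, -0.2676, 0.1287]
tcp_rot: [-0.001, 0.99, 0.139, -0.001]
ft_force: [0.6, 0.6, 0.8]
grip_width: 0.0599
grasp_force: 0.0
```

```bash
python3 - <<'E'
from h import *
np.set_printoptions(precision=4,suppress=True)
s=manip.read_state(); P=manip.camera_params("wrist"); im,d=manip.get_image("wrist"); np.savez("w4.npz",im=im,d=d,P=P)
save("w4",im); W=cloud(d,P); print(s["time"],s["tcp_pos"],s["tcp_rot"],s["joints"])
E
```

```text
10.0833 [ 0.4642 -0.2676  0.1287] [-0.0009  0.9903  0.1391 -0.0007] [-0.7441  0.474   1.5173  0.      1.1526  0.5475]
```

View pics/w4.png

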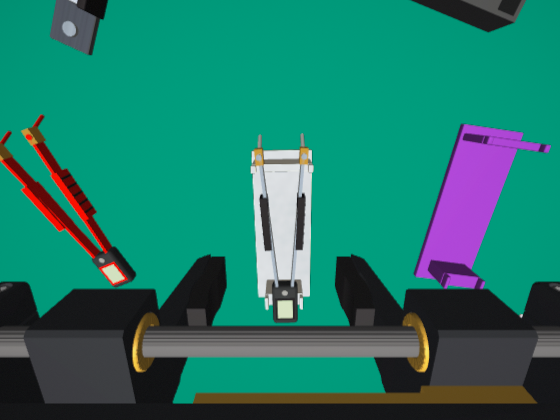

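The wrist view shows the dark tweezers on the white rest. The grips are at about (267,222) and (300,222), the tips at (260,137) and (303,137), and the body at (285,303). The red decoy is on the left and the purple rest on the right. I'll measure the grips from depth.

```bash
python3 - <<'E'
from h import *
from scipy.spatial.transform import Rotation as R
np.set_printoptions(precision=4,suppress=True)
f=np.load("w4.npz",allow_pickle=True); im,d,P=f["im"],f["d"],f["P"].item()
W=cloud(d,P); s=manip.read_state(); q=s["tcp_rot"]; Rt=R.from_quat([q[1],q[2],q[3],q[0]]).as_matrix()
L=(W-s["tcp_pos"])@Rt
print("yaw",2*np.degrees(np.arctan2(q[2],q[1])))
m=(d>0)&(im.max(-1)<70)&(W[...,2]>.041)&(W[...,2]<.05)
n,l,st,ce=cv2.connectedComponentsWithStats(m.astype(np.uint8)); c=[]
for i in range(1,n):
    if st[i,4]>60:
        p=L[l==i]; print(st[i],ce[i],p.min(0),p.max(0),p.mean(0),W[l==i].mean(0),rect(p))
m=(d>0)&(W[...,2]>.041)&(W[...,2]<.06)&(abs(L[...,1])<.025); 
for x in (-.09,-.08,-.07,-.02,-.01,0,.01,.02,.03,.04,.05):
    p=L[m&(abs(L[...,0]-x)<.003)]
    if len(p):print(x,len(p),p[:,1].min(),p[:,1].max(),p[:,1].mean())
# tips: pixels near the tip ends
for lo,hi in ((250,270),(293,313)):
    mm=np.zeros(d.shape,bool); mm[128:150,lo:hi]=1; mm&=(W[...,2]>.012)
    p=L[mm]; print("tip",len(p),p[np.argmax(p[:,0])],p[p[:,0]>p[:,0].max()-.004].mean(0))
E
```

```text
yaw 16.056037266006854
[260 196  11  54 358] [265.1229 222.324 ] [-0.0228 -0.0158  0.0821] [ 0.021  -0.0084  0.0882] [ 0.0006 -0.012   0.0837] [ 0.4616 -0.256   0.0455] (array([-0.0009, -0.0121]), array([0.0056, 0.044 ]), 86.63117980957031)
[296 196   9  53 335] [299.8806 221.8   ] [-0.0216  0.0124  0.0816] [0.0217 0.0182 0.0877] [0.001  0.0152 0.0836] [ 0.4695 -0.2821  0.0455] (array([0.0001, 0.0152]), array([0.0433, 0.0052]), 1.2139545679092407)
[272 284  26  38 532] [284.5883 300.2838] [-0.0937 -0.0074  0.0824] [-0.0565  0.0143  0.0882] [-0.0717  0.0035  0.0846] [ 0.3963 -0.2909  0.0446] (array([-0.0751,  0.0037]), array([0.0216, 0.0372]), 88.53697204589844)
-0.09 130 -0.006737913334738295 0.014682153864149328 0.004077221339039648
-0.08 143 -0.006672380787472668 0.014546761774647924 0.0038837254801414494
-0.07 154 -0.007466471097621136 0.014339012370422012 0.00365982878741406
-0.02 123 -0.013319525433117346 0.01812400520443333 0.0021610811962254842
-0.01 125 -0.013923072603971073 0.01804530073509851 0.0021787951277267284
0 119 -0.014609979572032077 0.01857158635183331 0.002085076388450788
0.01 118 -0.015837971386550267 0.018335928597404537 0.0016859403397568636
0.02 118 -0.01579660014190511 0.01894562487110307 0.0020220966536664588
0.03 59 -0.01466486938417817 0.016440622333976158 0.0017065902926984196
0.04 59 -0.015350253356385513 0.01696500616567502 0.0010630229859934272
0.05 134 -0.01891492940204849 0.01972318654620211 -3.2894340380057724e-05
tip 72 [ 0.066  -0.0173  0.1126] [ 0.064  -0.0167  0.1088]
tip 81 [0.0668 0.0165 0.1119] [0.0647 0.0169 0.1086]
```

Call:
servo_tool:
  increments:
    - [0,0.0018,0.005,-1.5,0.055]
    - [0,0,0.01,0,0.05]
    - [0,0,0.012,0,0.05]
    - [0,0,0.012,0,0.05]
    - [0,0,0.012,0,0.05]
    - [0,0,0.012,0,0.05]
    - [0,0,0.012,0,0.05]
    - [0,0,0.01,0,0.05]
    - [0,0,0.008,0,0.05]
    - [0,0,0.006,0,0.05]
    - [0,0,0.003,0,0.05]
    - [0,0,0,0,0.05]
    - [0,0,0,0,0.05]
  newtons: 20

```text
time: 11.22
tcp_pos: [0.4652, -0.2698, 0.028]
tcp_rot: [0.0, 0.989, 0.151, 0.0]
ft_force: [0.0, 0.3, -0.4]
grip_width: 0.0503
grasp_force: 0.0
```

```bash
cat >> h.py <<'E'
from scipy.spatial.transform import Rotation as R
def toolcloud(d,P,s):
    q=s["tcp_rot"]; return (cloud(d,P)-s["tcp_pos"])@R.from_quat([q[1],q[2],q[3],q[0]]).as_matrix()
E
python3 - <<'E'
from h import *
np.set_printoptions(precision=4,suppress=True)
s=manip.read_state(); P=manip.camera_params("wrist"); im,d=manip.get_image("wrist"); np.savez("w5.npz",im=im,d=d,P=P)
print(s["tcp_pos"],s["ft_force"]); W=cloud(d,P); L=toolcloud(d,P,s)
m=(d>0)&(W[...,2]>.041)&(W[...,2]<.06)&(abs(L[...,1])<.024)
for x in (-.07,-.02,-.01,0,.01,.02,.03,.05):
    p=L[m&(abs(L[...,0]-x)<.003)]
    if len(p):print(x,len(p),p[:,1].min(),p[:,1].max(),p[:,1].mean())
E
```

```text
[ 0.4652 -0.2698  0.028 ] [ 0.0173  0.3377 -0.3953]
-0.01 319 -0.016767404229470134 0.01609278658523246 -0.000543410918586942
0 315 -0.017121760992979424 0.016284773050111067 -0.00036164785594937376
0.01 323 -0.01772042633391253 0.01686882195659597 -0.0008277149025768995
0.02 354 -0.01813424288352214 0.017303858861705865 -0.0003486134826647077
0.03 156 -0.016281212766332764 0.015257616766258078 -0.0008091697470732525
0.05 403 -0.020224991076437934 0.01909806007099113 -0.0006061743158637424
```

Call:
servo_tool:
  increments:
    - [0,-0.0005,0,0,0.04]
    - [0,0,0,0,0.035]
    - [0,0,0,0,0.032]
    - [0,0,0,0,0.03]
    - [0,0,0,0,0.028]
    - [0,0,0,0,0.026]
    - [0,0,0,0,0.0245]
    - [0,0,0,0,0.024]
    - [0,0,0,0,0.024]
    - [0,0,0,0,0.024]

```text
time: 12.1
tcp_pos: [0.4652, -0.2694, 0.028]
tcp_rot: [0.0, 0.989, 0.151, 0.0]
ft_force: [0.7, 1.1, 6.0]
grip_width: 0.024
grasp_force: 7.8
```

Call:
servo_tool:
  increments:
    - [0,0,-0.002,0,0.024]
    - [0,0,-0.003,0,0.024]
    - [0,0,-0.005,0,0.024]
    - [0,0,-0.008,0,0.024]
    - [0,0,-0.01,0,0.024]
    - [0,0,-0.012,0,0.024]
    - [0,0,-0.012,0,0.024]
    - [0,0,-0.012,0,0.024]
    - [0,0,-0.012,0,0.024]
    - [0,0,-0.006,0,0.024]
    - [0,0,0,0,0.024]
    - [0,0,0,0,0.024]

```text
time: 13.1
tcp_pos: [0.4649, -0.2692, 0.11]
tcp_rot: [0.0, 0.989, 0.151, 0.0]
ft_force: [-0.1, 0.6, -0.9]
grip_width: 0.0241
grasp_force: 6.2
```

```bash
python3 - <<'E'
from h import *
np.set_printoptions(precision=4,suppress=True)
s=manip.read_state(); P=manip.camera_params("wrist"); im,d=manip.get_image("wrist"); np.savez("w6.npz",im=im,d=d,P=P)
print(s["tcp_pos"],s["tcp_rot"],s["ft_force"]); save("w6",cv2.resize(im[60:330,160:400],None,fx=2.2,fy=2.2,interpolation=cv2.INTER_CUBIC))
E
```

```text
[ 0.4649 -0.2692  0.11  ] [0.0002 0.9885 0.1509 0.0002] [-0.1426  0.6118 -0.9446]
```

View pics/w6.png

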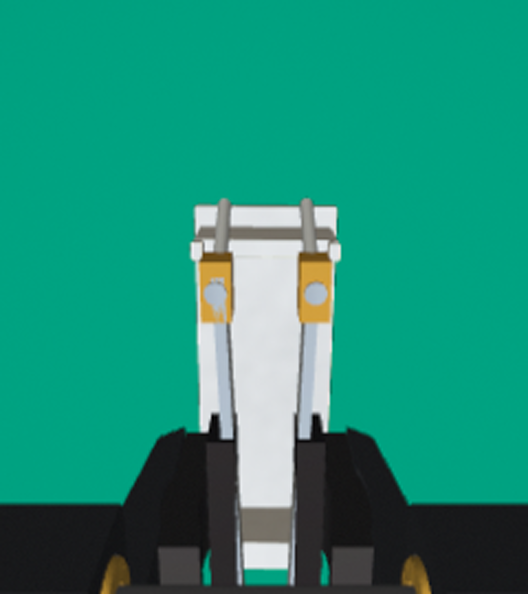

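The tweezers are lifted clear and held squarely. The probes end near crop (225,201) and (306,201), which is full-image (262,151) and (299,151). I'll measure tip gap, height and pitch.

```bash
cat > tips.py <<'E'
from h import *
np.set_printoptions(precision=4,suppress=True)
def tips(im,d,P,s,show=True):
    L=toolcloud(d,P,s); r=[]
    for sg in (-1,1):
        m=(d>0)&(L[...,0]>.045)&(L[...,0]<.075)&(sg*L[...,1]>.002)&(sg*L[...,1]<.022)&(L[...,2]>-.02)&(L[...,2]<.019)
        p=L[m]; prof=[]
        for z in (-.012,-.008,-.004,0,.004,.008,.011,.013):
            q=p[abs(p[:,2]-z)<.0015]
            if len(q): prof.append([z,len(q),np.median(q[:,0]),q[:,1].min(),q[:,1].max(),q[:,1].mean()])
        print(sg,m.sum(),p[:,2].max(),"lowest",p[p[:,2]>p[:,2].max()-.002].mean(0)); print(np.array(prof)) if show else 0
        v,u=np.where(m); print("px",u[np.argmax(p[:,2])],v[np.argmax(p[:,2])])
if __name__=="__main__":
    import sys
    f=np.load(sys.argv[1],allow_pickle=True); tips(f["im"],f["d"],f["P"].item(),manip.read_state())
E
python3 tips.py w6.npz
```

```text
-1 642 0.012371155864989275 lowest [ 0.0658 -0.0085  0.0111]
[[-0.012  37.      0.0577 -0.0117 -0.0061 -0.0078]
 [-0.008  18.      0.0578 -0.012  -0.0063 -0.0091]
 [-0.004  31.      0.0588 -0.0101 -0.0074 -0.0088]
 [ 0.     24.      0.0609 -0.0099 -0.0075 -0.0085]
 [ 0.004  31.      0.0624 -0.0101 -0.0073 -0.0086]
 [ 0.008  22.      0.0645 -0.0099 -0.0074 -0.0084]
 [ 0.011  15.      0.0657 -0.01   -0.0076 -0.0087]
 [ 0.013   2.      0.0659 -0.0096 -0.0086 -0.0091]]
px 260 150
1 649 0.012183553981758147 lowest [0.0655 0.0098 0.0109]
[[-0.012  24.      0.0578  0.0071  0.0132  0.01  ]
 [-0.008  43.      0.0578  0.007   0.0127  0.0088]
 [-0.004  20.      0.059   0.0084  0.0107  0.0096]
 [ 0.     27.      0.0608  0.0081  0.011   0.0095]
 [ 0.004  29.      0.0628  0.0083  0.0111  0.0095]
 [ 0.008  21.      0.0646  0.0085  0.011   0.0096]
 [ 0.011  12.      0.0657  0.0081  0.0111  0.0097]
 [ 0.013   1.      0.0659  0.0102  0.0102  0.0102]]
px 300 150
```

Call:
servo_tool:
  increments:
    - [0.006,-0.0105,0,0,0.024]
    - [0.0118,-0.0209,0,0,0.024]
    - [0.0118,-0.0209,0,0,0.024]
    - [0.0118,-0.0209,0,0,0.024]
    - [0.0118,-0.0209,0,0,0.024]
    - [0.0118,-0.0209,0,0,0.024]
    - [0.0118,-0.0209,0,0,0.024]
    - [0.0118,-0.0209,0,0,0.024]
    - [0.0118,-0.0209,0,0,0.024]
    - [0.0118,-0.0209,0,0,0.024]
    - [0.0118,-0.0209,0,0,0.024]
    - [0.0118,-0.0209,0,0,0.024]
    - [0.0118,-0.0209,0,0,0.024]
    - [0.0118,-0.0209,0,0,0.024]
    - [0.006,-0.0105,0,0,0.024]
    - [0,0,0,5,0.024]
    - [0,0,0,5,0.024]
    - [0,0,0,5,0.024]
    - [0,0,0,5,0.024]
    - [0,0,0,4.7,0.024]

```text
time: 14.82
tcp_pos: [0.535, 0.0596, 0.1092]
tcp_rot: [0.0, 0.998, -0.066, -0.001]
ft_force: [0.4, -0.2, -0.4]
grip_width: 0.0245
grasp_force: 6.2
```

Call:
servo_tool:
  increments:
    - [0,0,0.008,0,0.024]
    - [0,0,0.008,0,0.024]
    - [0,0,0.006,0,0.024]
    - [0,0,0,0,0.024]
    - [0,0,0,0,0.024]

```text
time: 15.23
tcp_pos: [0.5352, 0.0595, 0.0871]
tcp_rot: [-0.0, 0.998, -0.064, -0.001]
ft_force: [0.3, 0.0, 0.3]
grip_width: 0.024
grasp_force: 6.2
```

```bash
cat > place.py <<'E'
from tips import *
import sys
s=manip.read_state(); P=manip.camera_params("wrist"); im,d=manip.get_image("wrist"); np.savez(sys.argv[1]+".npz",im=im,d=d,P=P)
print(s["time"],s["tcp_pos"],s["tcp_rot"],s["ft_force"],s["grip_width"])
save(sys.argv[1],cv2.resize(im[90:290,150:410],None,fx=3,fy=3,interpolation=cv2.INTER_CUBIC))
tips(im,d,P,s,len(sys.argv)>2)
L=toolcloud(d,P,s); W=cloud(d,P)
b=(abs(W[...,2]-.046)<.004)&(im.min(-1)>150)
n,l,st,ce=cv2.connectedComponentsWithStats(b.astype(np.uint8))
for i in range(1,n):
    if st[i,4]>40: print(st[i],ce[i],"tool",rect(L[l==i]),"world",W[l==i].mean(0))
E
python3 place.py w7
```

```text
15.2333 [0.5352 0.0595 0.0871] [-0.0001  0.998  -0.0635 -0.0007] [0.3275 0.0466 0.2619] 0.024011935810287946
-1 636 0.0124782994095409 lowest [ 0.0654 -0.0095  0.0113]
px 260 150
1 643 0.011581562479515677 lowest [0.0653 0.0092 0.0106]
px 299 150
[181  32  10  12  94] [185.7234  37.5106] tool (array([ 0.1204, -0.0495]), array([0.0047, 0.0054]), 43.837730407714844) world [0.6608 0.0934 0.0472]
[254 126  53  38 246] [280.5854 136.0894] tool (array([ 0.0656, -0.0006]), array([0.0209, 0.0302]), 0.7507036924362183) world [0.6048 0.0507 0.0467]
[259 136  12  18 195] [264.8103 143.7282] tool (array([ 0.0654, -0.0095]), array([0.01  , 0.0065]), 0.820225179195404) world [0.6017 0.0603 0.0469]
[289 136  13  19 208] [294.9135 144.2548] tool (array([0.0651, 0.0083]), array([0.0071, 0.0106]), 89.98925018310547) world [0.5992 0.043  0.0469]
[265 161  32   3  75] [280.8667 161.9333] tool (array([ 0.0555, -0.0001]), array([0.0017, 0.0185]), 3.8524715900421143) world [0.59   0.0524 0.0467]
[193 183   9   8  56] [196.75   186.6964] tool (array([ 0.0403, -0.051 ]), array([0.0054, 0.0046]), 44.739925384521484) world [0.5817 0.1049 0.0473]
[358 186   8   8  56] [361.5 189.5] tool (array([0.0386, 0.0492]), array([0.0049, 0.0046]), 1.666399359703064) world [0.5673 0.0058 0.0472]
```

View pics/w7.png

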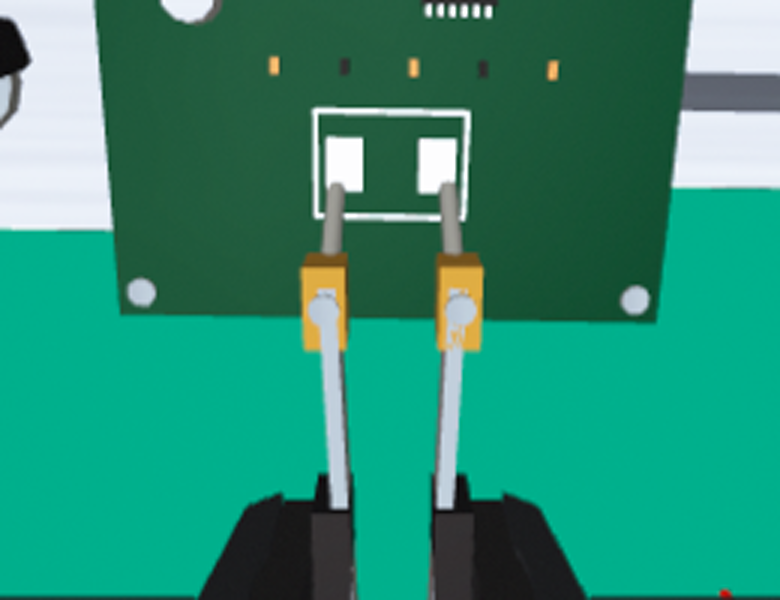

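The tips hover above the pads: tips at crop (336,188) and (447,188), pads at (344,165) and (437,165). They need about −1.3 mm in y and +0.8° of spin, so I'll descend close, then look again.

Call:
servo_tool:
  increments:
    - [0,-0.0006,0.002,0.4,0.024]
    - [0,-0.0007,0.004,0.4,0.024]
    - [0,0,0.005,0,0.024]
    - [0,0,0.005,0,0.024]
    - [0,0,0.003,0,0.024]
    - [0,0,0.001,0,0.024]
    - [0,0,0,0,0.024]
    - [0,0,0,0,0.024]
    - [0,0,0,0,0.024]

```text
time: 16.03
tcp_pos: [0.5357, 0.0607, 0.0679]
tcp_rot: [-0.0, 0.997, -0.071, 0.0]
ft_force: [0.4, 0.2, -0.2]
grip_width: 0.0242
grasp_force: 6.2
```

```bash
python3 place.py w8
```

```text
16.0333 [0.5357 0.0607 0.0679] [-0.      0.9975 -0.071   0.0002] [ 0.3979  0.2242 -0.1673] 0.02415544243265149
-1 634 0.011984979194572894 lowest [ 0.0654 -0.0094  0.0108]
px 260 150
1 644 0.011908009310361648 lowest [0.0654 0.0091 0.0109]
px 298 150
[168  25  11  13 116] [172.8362  31.1121] tool (array([ 0.1193, -0.0498]), array([0.0051, 0.0049]), 85.66752624511719) world [0.6608 0.0934 0.0474]
[252 129  58  41 333] [281.012  140.7417] tool (array([ 0.0651, -0.0002]), array([0.0301, 0.021 ]), 89.60070037841797) world [0.6044 0.0508 0.0467]
[257 140  14  20 221] [263.9955 148.2398] tool (array([ 0.0649, -0.009 ]), array([0.0101, 0.0069]), 0.7398068308830261) world [0.602  0.0601 0.0469]
[291 140  14  20 220] [297.0818 148.1364] tool (array([0.065 , 0.0087]), array([0.0069, 0.01  ]), 88.8983154296875) world [0.5996 0.043  0.0469]
[264 168  34   2  68] [280.5 168.5] tool (array([ 0.055 , -0.0002]), array([0.001 , 0.0176]), 0.7969234585762024) world [0.5902 0.0531 0.0466]
[185 193   9  10  71] [189.0704 197.2254] tool (array([ 0.0395, -0.0502]), array([0.0049, 0.0047]), 6.117619514465332) world [0.5818 0.1049 0.0475]
[367 193  10  10  69] [371.6377 197.7391] tool (array([0.039 , 0.0499]), array([0.0045, 0.0048]), 42.44102478027344) world [0.5673 0.0059 0.0473]
```

View pics/w8.png

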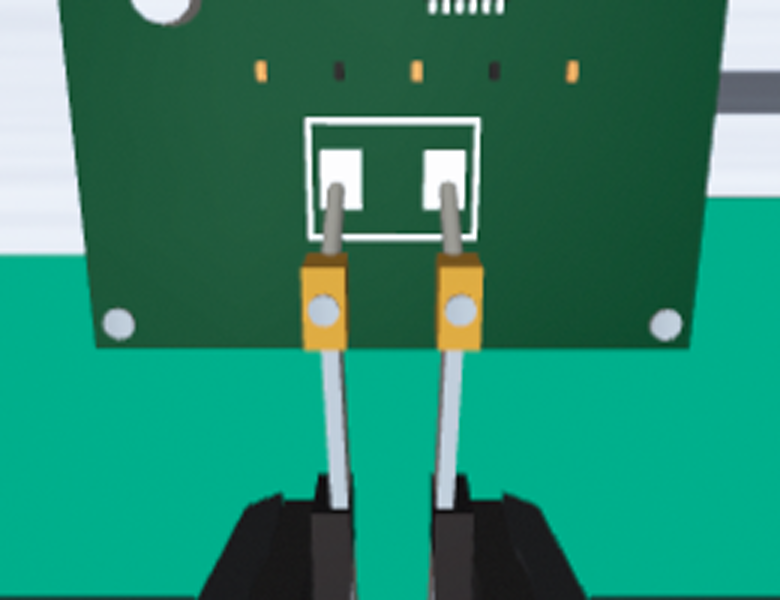

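Call:
servo_tool:
  increments:
    - [0,0,0.002,0,0.0239]
    - [0,0,0.002,0,0.0239]
    - [0,0,0.001,0,0.0239]
    - [0,0,0,0,0.0239]
    - [0,0,0,0,0.0239]
    - [0,0,0,0,0.0239]
    - [0,0,0,0,0.0239]

```text
time: 16.67
tcp_pos: [0.5357, 0.0607, 0.0628]
tcp_rot: [0.0, 0.997, -0.071, 0.0]
ft_force: [-0.5, 0.6, -0.8]
grip_width: 0.0243
grasp_force: 6.3
```

Call:
servo_tool:
  increments:
    - [0,0,0.0005,0,0.0239]
    - [0,0,0.0005,0,0.0239]
    - [0,0,0,0,0.0239]
    - [0,0,0,0,0.0239]

```text
time: 17.0
tcp_pos: [0.5356, 0.0608, 0.0617]
tcp_rot: [-0.0, 0.997, -0.071, -0.0]
ft_force: [0.1, -0.0, -0.9]
grip_width: 0.024
grasp_force: 6.3
```

Call:
servo_tool:
  increments:
    - [0,0,0.0005,0,0.0239]
    - [0,0,0,0,0.0239]
    - [0,0,0,0,0.0239]

```text
time: 17.25
tcp_pos: [0.5356, 0.0608, 0.0612]
tcp_rot: [-0.0, 0.997, -0.071, -0.0]
ft_force: [-0.3, 0.1, -1.2]
grip_width: 0.0239
grasp_force: 6.3
```

Call:
servo_tool:
  increments:
    - [0,0,0.0005,0,0.0239]
    - [0,0,0,0,0.0239]
    - [0,0,0,0,0.0239]

```text
time: 17.5
tcp_pos: [0.5356, 0.0608, 0.0607]
tcp_rot: [0.0, 0.997, -0.071, -0.0]
ft_force: [-0.2, -0.0, -1.0]
grip_width: 0.0239
grasp_force: 6.3
```

```bash
cat > avg.py <<'E'
from h import *
S=[]
for i in range(12): manip.get_image("wrist"); S.append(manip.read_state())
for k in ("tcp_pos","ft_force","ft_torque","grip_width","grasp_force"): print(k,np.round(np.mean([s[k] for s in S],0),4),np.round(np.std([s[k] for s in S],0),4))
print(S[-1]["time"])
E
python3 avg.py; python3 place.py w9
```

```text
tcp_pos [0.5356 0.0608 0.0608] [0. 0. 0.]
ft_force [ 0.1262  0.137  -0.2814] [0.4535 0.4582 0.3694]
ft_torque [ 0.0305  0.008  -0.0122] [0.0371 0.0317 0.0338]
grip_width 0.0241 0.0002
grasp_force 6.2852 0.0
18.1
18.1 [0.5356 0.0608 0.0607] [-0.      0.9975 -0.071  -0.    ] [ 0.4485  0.3695 -0.2582] 0.02397311971551163
-1 2577 0.016522432663515024 lowest [ 0.0623 -0.0119  0.0149]
px 257 136
1 2612 0.016096337582666626 lowest [0.0623 0.0126 0.0146]
px 300 138
[162  20  12  14 128] [167.3047  26.7812] tool (array([ 0.1195, -0.05  ]), array([0.005 , 0.0052]), 73.21727752685547) world [0.6608 0.0934 0.0475]
[250 130  62  43 317] [280.836  144.7539] tool (array([ 0.0649, -0.0002]), array([0.0211, 0.0303]), 0.19928140938282013) world [0.603  0.0511 0.0467]
[255 141  15  21 233] [262.6824 149.4807] tool (array([ 0.0651, -0.0094]), array([0.0102, 0.007 ]), 0.2873438894748688) world [0.6022 0.0604 0.047 ]
[292 141  15  21 230] [298.3304 149.5478] tool (array([0.065, 0.009]), array([0.007 , 0.0102]), 89.80311584472656) world [0.5996 0.0428 0.0469]
[264 170  34   3  97] [280.1753 170.9897] tool (array([ 0.0551, -0.0002]), array([0.0169, 0.0015]), 89.99642944335938) world [0.5902 0.0533 0.0468]
[181 197  10   9  75] [185.3467 201.0533] tool (array([ 0.0394, -0.05  ]), array([0.0051, 0.005 ]), 88.32818603515625) world [0.5816 0.1048 0.0475]
[371 197  10  10  75] [375.6  201.24] tool (array([0.0391, 0.0498]), array([0.0047, 0.005 ]), 29.40894317626953) world [0.5673 0.0059 0.0473]
```

Call:
servo_tool:
  increments:
    - [0,0,0.0004,0,0.0238]
    - [0,0,0,0,0.0238]
    - [0,0,0,0,0.0238]

```text
time: 18.4
tcp_pos: [0.5356, 0.0608, 0.0603]
tcp_rot: [-0.0, 0.997, -0.071, -0.0]
ft_force: [0.7, -0.5, -0.9]
grip_width: 0.024
grasp_force: 6.4
```

```bash
python3 avg.py
```

```text
tcp_pos [0.5356 0.0608 0.0604] [0. 0. 0.]
ft_force [-0.0014 -0.0537 -0.4442] [0.5381 0.5348 0.451 ]
ft_torque [ 0.0249  0.0118 -0.0001] [0.0275 0.0388 0.034 ]
grip_width 0.0239 0.0002
grasp_force 6.3724 0.0
19.0
```

Call:
servo_tool:
  increments:
    - [0,0,0.0004,0,0.0238]
    - [0,0,0,0,0.0238]
    - [0,0,0,0,0.0238]

```text
time: 19.25
tcp_pos: [0.5356, 0.0608, 0.0599]
tcp_rot: [-0.0, 0.997, -0.071, 0.0]
ft_force: [0.0, -0.2, -0.6]
grip_width: 0.0239
grasp_force: 6.4
```

```bash
python3 avg.py
```

```text
tcp_pos [0.5356 0.0608 0.06  ] [0. 0. 0.]
ft_force [-0.212  -0.0678 -0.4216] [0.4618 0.501  0.3721]
ft_torque [ 0.0283 -0.0061 -0.0043] [0.0173 0.0208 0.0325]
grip_width 0.0238 0.0003
grasp_force 6.3735 0.0001
19.85
```

Call:
servo_tool:
  increments:
    - [0,0,0.0004,0,0.0238]
    - [0,0,0,0,0.0238]
    - [0,0,0,0,0.0238]

```text
time: 20.1
tcp_pos: [0.5356, 0.0608, 0.0595]
tcp_rot: [0.0, 0.997, -0.071, -0.0]
ft_force: [-0.3, 1.1, 0.6]
grip_width: 0.024
grasp_force: 6.4
```

```bash
python3 avg.py
```

```text
tcp_pos [0.5356 0.0608 0.0596] [0. 0. 0.]
ft_force [-0.3098  0.3478  0.0384] [0.2074 0.3798 0.489 ]
ft_torque [0.0396 0.0261 0.0034] [0.0348 0.0338 0.0306]
grip_width 0.0239 0.0002
grasp_force 6.3705 0.0001
20.7
```

Call:
servo_tool:
  increments:
    - [0,0,0.0003,0,0.0238]
    - [0,0,0,0,0.0238]
    - [0,0,0,0,0.0238]

```text
time: 20.95
tcp_pos: [0.5356, 0.0607, 0.0592]
tcp_rot: [0.0, 0.997, -0.071, 0.0]
ft_force: [-0.9, 0.3, 0.6]
grip_width: 0.024
grasp_force: 6.4
```

```bash
python3 avg.py
```

```text
tcp_pos [0.5356 0.0608 0.0593] [0. 0. 0.]
ft_force [-0.8145  0.1726  0.4673] [0.6947 0.4813 0.42  ]
ft_torque [ 0.0517  0.0179 -0.0037] [0.0374 0.0243 0.0321]
grip_width 0.0239 0.0002
grasp_force 6.3548 0.0001
21.55
```

Call:
servo_tool:
  increments:
    - [0,0,0.0002,0,0.0238]
    - [0,0,0,0,0.0238]
    - [0,0,0,0,0.0238]

```text
time: 21.8
tcp_pos: [0.5356, 0.0608, 0.059]
tcp_rot: [-0.0, 0.997, -0.071, -0.0]
ft_force: [-0.2, 0.1, -0.1]
grip_width: 0.0241
grasp_force: 6.4
```

```bash
python3 avg.py; python3 - <<'E'
from h import *
im,d=manip.get_image("wrist"); save("w10",cv2.resize(im[120:180,235:325],None,fx=8,fy=8,interpolation=cv2.INTER_CUBIC))
f=np.load("w9.npz"); 
E
```

```text
tcp_pos [0.5356 0.0608 0.0591] [0. 0. 0.]
ft_force [-0.6009  0.3056  0.3228] [0.5941 0.4488 0.5665]
ft_torque [ 0.0301  0.0503 -0.0033] [0.0283 0.0362 0.0275]
grip_width 0.0238 0.0002
grasp_force 6.3582 0.0001
22.4
```

View pics/w10.png

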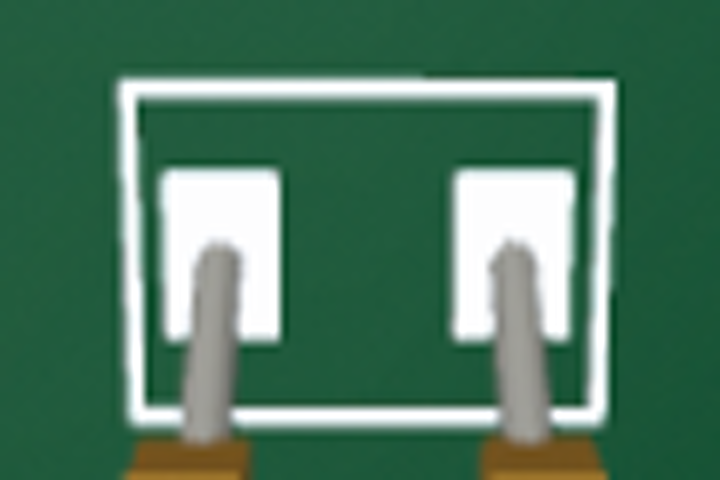

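The tips sit at (219,250) and (513,250) in the crop, with the pad centres at (221,255) and (513,255). They're centred, and the contact force is about 0.8 N. I'll add a small extra preload so both tips are loaded, then hand in.

Call:
servo_tool:
  increments:
    - [0,0,0.0002,0,0.0238]
    - [0,0,0,0,0.0238]
    - [0,0,0,0,0.0238]
    - [0,0,0,0,0.0238]

```text
time: 22.78
tcp_pos: [0.5356, 0.0608, 0.0588]
tcp_rot: [-0.0, 0.997, -0.071, -0.0]
ft_force: [-1.1, -0.3, -0.1]
grip_width: 0.0238
grasp_force: 6.4
```

```bash
python3 avg.py; python3 -c "
from workcell import manip
print(manip.sign_off())"
```

```text
tcp_pos [0.5356 0.0608 0.0588] [0. 0. 0.]
ft_force [-0.4625 -0.0419  0.1652] [0.3204 0.483  0.503 ]
ft_torque [0.041  0.032  0.0083] [0.0155 0.028  0.0353]
grip_width 0.0238 0.0002
grasp_force 6.356 0.0001
23.3833
the job is handed in; nothing more can be done
None
```

I handed the job in at about 23 s: the clamp is tight at about 1.25 rad, and the tweezers are held at about an 18 mm gap with the tips centred on the two pads at roughly 0.6 N in total. The force reading can't tell the tips apart, so I couldn't confirm that each one carries load.

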